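# Pull a snug button cap off an instrument panel

## Task

Take the puller by its grip, slide its fork under the rim of the round button cap on the panel until the fork's stop bar bears lightly on the cap's stem (a steady push of about 3 N, felt, not forced), then pull the cap straight up until it pops off. Set the puller, standing and with the cap, in the tray and let go. Do not press the puller hard on panel or cap, do not touch any cap with the gripper, and leave the square caps, the spool and the screwdriver alone.

Things in the scene. Friction and masses are not known exactly. Their poses are not given: they have to be found in the camera images.
- panel: Grey instrument panel, fixed, face up: 130 (x) x 220 (y) x 40 mm high. Origin: centre of its underside; z up. Three caps stand in a row along its y, 60 mm apart (panel y -60, 0, +60, panel x -15 mm), in mixed order. The rest of the top is flat and free; the fork can come in from the -x side, moving to +x.
- round_cap_rim (a point): Centre of the underside of the rim of the round white cap (the one to pull), 8.5 mm above the panel; z is the cap's axis. The rim is a disc 28 mm across, 4 mm thick; the head on it is 20 mm across, its top 13 mm above this point. Below is a round stem 9 mm across.
- square_a_rim (a point): Centre of the underside of the rim of a square white cap, rim 27 x 27 mm, the same height and stem. Leave it alone.
- square_b_rim (a point): The same on the other square white cap. Leave it alone.
- puller_grip (a point): Centre of the puller's black grip, a block 24 (x) x 16 (y) x 48 mm (z): pinch it across y. 68 mm above the puller's underside. The puller is C-shaped, 92 mm high, about 100 g, and stands on its fork, which lies under the grip. x points out along the fork's tines, z up.
- puller_hook (a point): Middle of the fork, straight under the grip's centre, 4 mm above the puller's underside, level with the top of the wires. Two 4 mm wire tines along x, 11 mm clear between them. A clamped stop bar crosses them; its setting is not known: the stem meets it with its axis 4.5 mm ahead to 6.5 mm behind this point. Back plate 24 mm behind, 26 mm wide; 32 mm free height above this point.
- tray: Blue open tray, fixed, 150 (x) x 130 (y) x 28 mm high, walls 4 mm, floor 4 mm thick. Origin: centre of its underside.
- spool: Brass-coloured spool standing on end, 54 mm across, 40 mm high; bystander. Origin: centre of its underside.
- driver_grip (a point): Handle of a screwdriver 160 mm long lying on the bench; bystander.
- round_cap_foot (a point): Lower end of the round cap's stem, 22.5 mm below the rim. When seated, 14 mm of the stem stand in a well in the panel with 0.3 mm (x) and 0.8 mm (y) play; two sprung jaws hold it by friction. It takes roughly 6 to 18 N to draw it up, and it comes free after about 6 to 10 mm of lift. Pushed sideways by the stop bar it yields and leans a little, some 2 to 3 N per mm.
- puller_tip (a point): Midway between the fork's tips, 21 mm ahead (puller x) of the hook point and 4 mm above the underside. The tips flare to 25 mm over all and turn up, their tops 5.8 mm above the underside, so that they keep the cap on the fork. They reach 23 mm ahead of the hook point.

How it is judged:
On the way, in this order (a step that is already met when the one before it is completed fails the run):
1. the fork is under the round cap's rim, the cap still seated, and the stop bar bears on its stem (horizontal distance between puller_hook and round_cap_rim below 0.011 m and z of puller_hook in the frame of round_cap_rim between -0.009 and -0.0015 m and distance of round_cap_rim from where it was at the start of the episode below 0.005 m and contact force between stop and round_cap above 1.5 N), for 0.1 s.
2. the cap is off the panel and rides on the puller's fork, clear above the panel (z of round_cap_rim in the frame of panel above 0.066 m and distance between puller_hook and round_cap_rim below 0.014 m), for 0.1 s.
At the end, for the whole second after the job is handed in: The round cap and the puller are both inside the tray's walls, the puller standing on the tray's floor within 0.15 rad of upright, both at rest and released (x of round_cap_rim in the frame of tray between -0.071 and 0.071 m and y of round_cap_rim in the frame of tray between -0.061 and 0.061 m and z of round_cap_rim in the frame of tray below 0.035 m and x of puller_hook in the frame of tray between -0.071 and 0.071 m and y of puller_hook in the frame of tray between -0.061 and 0.061 m and z of puller_hook in the frame of tray below 0.014 m and angle between puller_grip's own z axis and vertical below 0.15 rad and linear speed of each of round_cap, puller below 0.02 m/s); the robot touches nothing.
It fails at once if the puller is pressed against the panel with more than 30 N (contact force between puller and panel above 30 N).
It fails at once if the puller bears on the round cap with more than 25 N, or its stop bar is shoved against the cap's stem with more than 7 N (contact force between puller and round_cap above 25 N or contact force between stop and round_cap above 7 N).
It fails at once if the gripper touches a cap (contact force between any of the fingers, the arm and round_cap above 1 N or contact force between the fingers and square_cap_a above 1 N or contact force between the fingers and square_cap_b above 1 N).
It fails at once if the round cap is levered over by more than 0.3 rad instead of drawn straight up, while still in its well (angle between round_cap_rim's own z axis and vertical above 0.3 rad and distance of round_cap_rim from where it was at the start of the episode below 0.01 m).
It fails at once if a square cap is moved over 4 mm, or the spool or the screwdriver over 15 mm (distance of any of square_a_rim, square_b_rim from where it was at the start of the episode above 0.004 m or distance of any of spool, driver_grip from where it was at the start of the episode above 0.015 m).
It also fails if it takes over 69 s, if anything falls off the work surface, if the arm or the gripper's body presses on something with over 40 N, if the wrist force passes 120 N, or if a joint passes its speed limit or range.

## Robot

A 6-joint arm with a two-finger parallel gripper is mounted at the origin on the work surface. World frame = base frame: x ahead of the robot, y to its left, z up, the work surface at z = 0. Lengths are in m, angles in rad, forces in N, time in s.
With the tool pointing down it reaches from about 0.325 to 0.85 m from the base axis. Payload 15.5 kg.
Tool frame: the origin (TCP) lies between the finger pads; the fingertips stand 22 mm ahead of it and the grasp point (between the pads) lies 3 mm ahead of it; z points along the fingers, y is the line along which they close (so a half turn about z gives the same grasp; the last joint's range is limited). The gripper opens to 91 mm and grips with 3 to 60 N. Pads are 32 mm wide; open, the fingers measure 118 mm over their backs; the gripper's body (76 mm by 178 mm) begins 60 mm behind the grasp point.
Start: joints at [1.218, 0.494, 1.345, -0, 1.302, -0.096], TCP at [0.159, 0.605, 0.236] pointing down, gripper open.
Joint ranges: [-2.91, 2.91], [-0.82, 2.16], [0.22, 2.67], [-1.22, 4.37], [0.12, 2.79], [-3.08, 3.08]. Speed limits (rad/s): [1.89, 1.89, 2.57, 3.01, 3.01, 3.01].

## Interface

Orientations are given as a 3x3 rotation matrix whose columns are the frame's x, y, z axes.
In Python, from workcell import manip gives the robot as it stands.
- The arm moves only by the tool drive_tool, never from a script. Its argument "steps" is one flat list of numbers, 7 for each row, row after row: the opening, from 0 (shut) to 1 (fully open), then the shift along the world's x, y, z in mm, then the turn, a rotation vector about the world's x, y, z in degrees. In form: [gripper, dx, dy, dz, rx, ry, rz, gripper, dx, dy, dz, rx, ry, rz, ...]. A call has 1 to 12 rows; each row is the pose to reach, as a shift and turn from the pose commanded when the call began; what a row does not reach only later rows make up. A row lasts 1/8 s, in which the tool goes at most 62.5 mm and 10.7 degrees, less where a joint would pass 70% of its speed; a pose out of reach is approached as far as the arm can. A call with a gripper value outside its range is refused whole. The fingers move at their own pace and stop on an object; "squeeze" is the grip in N (left out, the last holds). Time passes only in rows, so rows that repeat a pose let the fingers close. It gives the time, the measured TCP pose, the force, the opening and the grip force at its end, in the units of the state.
- manip.sense(): the state, without advancing time (a new reading comes with each control period).
- manip.get_image(name): name is "scene" or "top" or "wrist"; returns a dict with "frame" (400x640x3 uint8, red, green, blue), "depth" (400x640 float32, m along the optical axis (not along the pixel's ray), 0 where there is no reading), "fovy" (degrees; the focal length in pixels is half the picture's height over the tangent of half this angle, whatever the lens; pixels are square), "cx", "cy" (the principal point, pixels), "k1" (the pictures are not rectified: a ray, as slopes to the right and down, at radius r is drawn at 1 + k1 r^2 times it, then the intrinsics apply), "rvec" (rotation vector, rad) and "tvec" (3), from world to camera coordinates, as OpenCV has them; the wrist camera has in their place "tool_from_camera" (4x4, takes a point from camera to tool coordinates, whose origin is the TCP and whose axes are the flange's). Camera axes: x right, y down, z forward; pixel columns grow to the right and rows downward; lengths in m; the calibration is good to about 2 mm. A picture is of the moment at which its call begins: read the wrist's pose just before it.
- manip.sign_off(): hands the job in; it is judged then, once.
The state is a dict: "t": time; "q": joint angles; "qvel": joint speeds; "tau": joint torques, N m; "ee_pos": TCP position; "tcp_rot": TCP orientation; "ft_force": force on the tool from outside, world axes, zero at the start; "ft_torque": the same for the moment, N m; "grip_width": opening from 0.0 (shut) to 1.0 (fully open); "gripper_force": force on a finger pad.
Only numpy, scipy, OpenCV 4.12 (cv2) and the standard library are available. Lean on these libraries where they do the work, as an engineer would, in place of code of your own. Each camera call takes 0.05 s, during which the arm holds its last target. There are 200 camera calls.

## Working session

There is one attempt and no reset: what is moved stays moved. The work goes in short steps, Python scripts to look and compute and a tool call to move; the robot and the scene stay as the last step left them, time stands still between calls to the robot, and variables do not carry over. Pictures are saved under pics/ and viewed, at most 10 in all, crops included, and the job is handed in when it is done.

Besides the shell and the picture viewer there is one more tool, called by a JSON object that holds its "op" and its "data", one argument or row to a line. drive_tool: Moves the arm, as the interface text tells. Its arguments: {"type":"object","properties":{"steps":{"type":"array","items":{"type":"number"}},"squeeze":{"type":"number"}},"required":["steps"]}

```bash
mkdir -p pics; cat > h.py <<'E'
import numpy as np, cv2
from workcell import manip
def cam(name):
    s=manip.sense(); d=manip.get_image(name)
    h=d["frame"].shape[0]; d["f"]=h/2/np.tan(np.radians(d["fovy"])/2)
    if "rvec" in d:
        R=cv2.Rodrigues(np.array(d["rvec"],float))[0]; d["R"]=R.T; d["o"]=-R.T@np.array(d["tvec"],float).ravel()
    else:
        T=np.array(d["tool_from_camera"]); W=np.eye(4); W[:3,:3]=np.array(s["tcp_rot"]).reshape(3,3); W[:3,3]=s["ee_pos"]
        M=W@T; d["R"]=M[:3,:3]; d["o"]=M[:3,3]
    return d
def ray(d,uv):
    K=np.array([[d["f"],0,d["cx"]],[0,d["f"],d["cy"]],[0,0,1.]])
    p=cv2.undistortPoints(np.array(uv,float).reshape(-1,1,2),K,np.array([d["k1"],0,0,0.])).reshape(-1,2)
    return np.c_[p,np.ones(len(p))]@d["R"].T
def onz(d,uv,z):
    r=ray(d,uv); return d["o"]+r*((z-d["o"][2])/r[:,2])[:,None]
def cloud(d):
    v,u=np.mgrid[0:400,0:640]; uv=np.c_[u.ravel(),v.ravel()]
    return (d["o"]+ray(d,uv)*d["depth"].reshape(-1,1)).reshape(400,640,3)
def save(d,n): cv2.imwrite("pics/"+n,d["frame"][:,:,::-1])
E
python3 - <<'E'
from h import *
for n in("top","scene"):
    d=cam(n); save(d,n+"1.png"); np.savez("pics/"+n,**{k:v for k,v in d.items()}); print(n,d["o"],d["f"],d["k1"])
E
```

```text
top [ 0.47108172 -0.01050866  0.97974964] 447.67908766738026 -0.043977863852774766
scene [0.90219139 0.39412036 0.85055284] 461.06193261345607 0.0049135564992550925
```

View pics/top1.png

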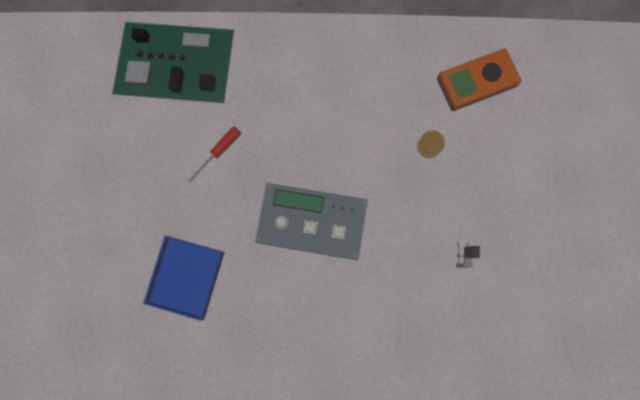

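View pics/scene1.png

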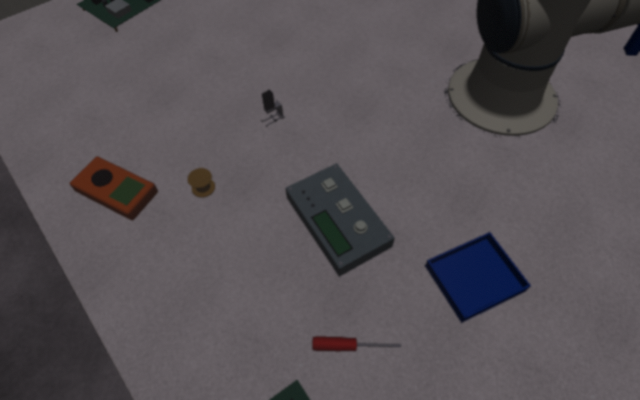

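The top view shows the round cap at (282,223) and square caps at (310,228) and (339,232). The puller's grip is at (472,252), the tray at (185,278) and the spool at (431,144). In the scene view the puller is at (270,105), the round cap at (361,227) and the tray at (478,277).

```bash
python3 - <<'E'
from h import *
for n in("top","scene"):
    d=dict(np.load(f"pics/{n}.npz")); hsv=cv2.cvtColor(d["frame"],cv2.COLOR_RGB2HSV); P=cloud(d)
    print(n, "table z med",np.median(P[...,2][d["depth"]>0]))
    X=P[...,:2]; z=P[...,2]
    # tray
    m=((hsv[...,0]>100)&(hsv[...,0]<130)&(hsv[...,1]>150)&(X[...,1]>.1)&(X[...,0]>.2)).astype(np.uint8)
    p=P[m>0]; top=p[p[:,2]>.02]; 
    print("tray",cv2.minAreaRect((p[:,:2]*1000).astype(np.float32)), len(top), cv2.minAreaRect((top[:,:2]*1000).astype(np.float32)))
    # panel
    pm=(z>.034)&(z<.07)&(X[...,0]>.3)&(X[...,0]<.65)&(X[...,1]>-.15)&(X[...,1]<.2)&(hsv[...,1]>20)
    cs,_=cv2.findContours(pm.astype(np.uint8),0,2); c=max(cs,key=cv2.contourArea)
    q=onz(d,c.reshape(-1,2),.04)[:,:2]*1000
    print("panel",cv2.minAreaRect(q.astype(np.float32)))
    # caps
    cm=(hsv[...,2]>125)&(hsv[...,1]<45)&(X[...,0]>.3)&(X[...,0]<.6)&(X[...,1]>-.12)&(X[...,1]<.15)&(z>.043)
    k,l,st,ce=cv2.connectedComponentsWithStats(cm.astype(np.uint8))
    for i in range(1,k):
        if st[i,4]>25: print("cap",ce[i],st[i],onz(d,[ce[i]],.058)[0], np.median(P[l==i],0))
    g=(hsv[...,2]<70)&(z>.03)&(X[...,0]>.3)&(X[...,0]<.6)&(X[...,1]<-.2)&(X[...,1]>-.5)
    k,l,st,ce=cv2.connectedComponentsWithStats(g.astype(np.uint8))
    for i in range(1,k):
        if st[i,4]>10:
            q=P[l==i]; t=q[q[:,2]>.085]; print("grip",ce[i],st[i],q.min(0),q.max(0)); 
            if len(t)>5: print(np.mean(t,0),cv2.minAreaRect((t[:,:2]*1000).astype(np.float32)))
E
```

```text
top table z med -0.00036703976489571577
tray ((440.05487060546875, 287.5895080566406), (126.57862091064453, 142.66073608398438), 76.00448608398438) 105 ((460.066162109375, 244.15574645996094), (179.23013305664062, 87.0736083984375), 26.03322982788086)
panel ((564.8103637695312, 18.297637939453125), (215.85064697265625, 127.00877380371094), 81.90263366699219)
cap [280.47058824 221.48235294] [276 216  10  11  85] [0.5595252  0.08133461 0.058     ] [0.5587613  0.08138313 0.06013283]
cap [309.9527027  226.93918919] [303 220  14  14 148] [0.54961539 0.02004796 0.058     ] [0.5491845  0.01981166 0.05964801]
cap [338.39726027 231.81506849] [332 225  14  14 146] [ 0.54087671 -0.03879642  0.058     ] [ 0.54034123 -0.0381012   0.06005742]
grip [471.41258741 251.69230769] [465 247  14  11 143] [ 0.49433695 -0.31561379  0.04611968] [ 0.51556652 -0.30091489  0.0963299 ]
[ 0.5051114  -0.30775304  0.09135844] ((504.2554016113281, -308.41448974609375), (13.896787643432617, 20.47642707824707), 86.62434387207031)
scene table z med 0.000551668900233393
tray ((629.9005126953125, 299.909912109375), (553.4147338867188, 160.6363983154297), 2.89909291267395) 654 ((629.9005126953125, 299.909912109375), (553.4147338867188, 160.6363983154297), 2.89909291267395)
panel ((569.904541015625, 20.84374237060547), (219.4039764404297, 130.74850463867188), 81.7763442993164)
grip [269.18587361 101.59107807] [262  90  20  23 269] [ 0.47926466 -0.31725466  0.03175031] [ 0.52265838 -0.2967066   0.09598406]
[ 0.50938779 -0.30726544  0.09115692] ((508.2386169433594, -308.6174621582031), (17.265640258789062, 23.769298553466797), 88.05305480957031)
```

```bash
python3 - <<'E'
from h import *
np.set_printoptions(precision=4,suppress=True)
s=manip.sense(); print(s["t"],s["ee_pos"],np.array(s["tcp_rot"]),s["ft_force"],s["ft_torque"])
d=cam("wrist"); print(d["tool_from_camera"],d["fovy"],d["k1"],d["f"])
E
```

```text
0.1 [0.1586 0.6042 0.2354] [[-0.9672  0.254  -0.0003]
 [ 0.254   0.9672 -0.001 ]
 [ 0.0001 -0.001  -1.    ]] [-0.1793 -0.6558  0.2745] [ 0.0161 -0.0082 -0.0194]
[[ 0.0004 -0.958  -0.2868  0.0826]
 [ 1.      0.0003  0.0001  0.0004]
 [-0.     -0.2868  0.958  -0.1496]
 [ 0.      0.      0.      1.    ]] 68.17531676048816 -0.05662181708416868 295.5358698843753
```

{"op": "drive_tool", "data": {
  "steps": [1,193,-260,-20,0,0,3,1,386,-521,-75,0,0,6.2,1,386,-521,-75,0,0,6.2,1,386,-521,-75,0,0,6.2,1,386,-521,-75,0,0,6.2,1,386,-521,-75,0,0,6.2,1,386,-521,-75,0,0,6.2,1,386,-521,-75,0,0,6.2,1,386,-521,-75,0,0,6.2,1,386,-521,-75,0,0,6.2,1,386,-521,-75,0,0,6.2,1,386,-521,-75,0,0,6.2]
}}

```text
t: 1.65
ee_pos: [0.5456, 0.0819, 0.1604]
tcp_rot: [[-0.989, 0.151, -0.0], [0.151, 0.989, -0.0], [0.0, -0.0, -1.0]]
ft_force: [-0.5, 0.4, 0.3]
grip_width: 0.997
gripper_force: 0.0
```

```bash
python3 - <<'E'
from h import *
s=manip.sense(); print(s["t"],s["ee_pos"],s["qvel"],s["q"])
d=cam("wrist"); save(d,"w1.png"); np.savez("pics/w1",**d)
E
```

```text
1.65 [0.54560191 0.08185963 0.16038933] [ 0.0448151  -0.01964139  0.02960598  0.00971187  0.00378508  0.02598584] [ 4.07629175e-02  4.79621556e-01  1.61735833e+00 -1.48747017e-04
  1.04489523e+00 -1.37876161e+00]
```

View pics/w1.png

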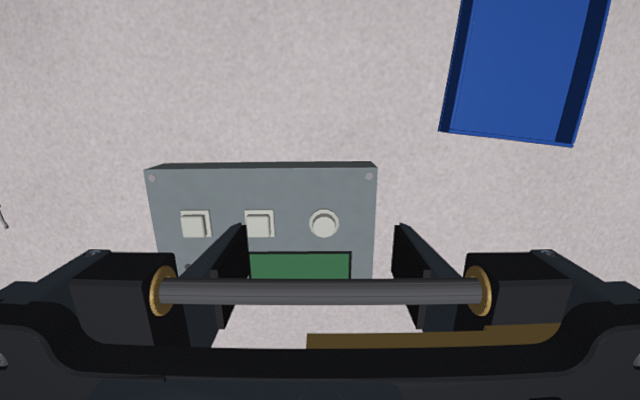

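The wrist view shows the square caps at (195,224) and (259,223) and the round cap at (324,223). The panel's near edge lies at row 165.

```bash
python3 - <<'E'
from h import *
np.set_printoptions(precision=4,suppress=True)
d=dict(np.load("pics/w1.npz")); hsv=cv2.cvtColor(d["frame"],cv2.COLOR_RGB2HSV); f=d["frame"].astype(int)
print(f[223,324],f[200,225],f[223,311],f[240,320])
m=((f.min(2)>140)).astype(np.uint8); m[:195]=0; m[245:]=0; m[:,:170]=0; m[:,345:]=0
k,l,st,ce=cv2.connectedComponentsWithStats(m)
C=[]
for i in range(1,k):
    if st[i,4]<100: continue
    c=max(cv2.findContours((l==i).astype(np.uint8),0,1)[0],key=cv2.contourArea).reshape(-1,2)
    w=onz(d,c,.0525)[:,:2]*1000
    r=cv2.minAreaRect(w.astype(np.float32)); h=cv2.convexHull(w.astype(np.float32))
    print(st[i],r,cv2.minEnclosingCircle(h)); C.append(r[0])
C=np.array(sorted(C)); 
v=C[-1]-C[0]; print("row yaw",np.degrees(np.arctan2(v[1],v[0]))-90,np.linalg.norm(v))
# near top edge of the panel: rows of grey start
pm=(hsv[...,1]>25)&(f[...,2]<150)
E
```

```text
[188 189 183] [118 127 131] [176 178 171] [117 126 130]
[180 211  32  26 199] ((543.3180541992188, -35.415367126464844), (26.831390380859375, 25.029563903808594), 81.45718383789062) ((543.310791015625, -35.403018951416016), 18.247913360595703)
[244 210  31  28 684] ((552.2268676757812, 24.118896484375), (27.041770935058594, 26.88672637939453), 81.53858947753906) ((552.0548706054688, 24.26527214050293), 18.18858528137207)
[309 210  30  28 581] ((561.192626953125, 83.3726806640625), (27.04828643798828, 26.790437698364258), 81.35857391357422) ((560.7798461914062, 83.40203094482422), 14.064215660095215)
[180 217  24  21 451] ((546.1946411132812, -39.88806915283203), (20.865968704223633, 20.249332427978516), 81.51988983154297) ((546.1513061523438, -39.553977966308594), 13.910758972167969)
row yaw -8.557352670875119 120.1253538975819
```

{"op": "drive_tool", "data": {
  "steps": [1,-20,-195,20,0,0,3,1,-39,-390,20,0,0,6.2,1,-39,-390,20,0,0,6.2,1,-39,-390,20,0,0,6.2,1,-39,-390,20,0,0,6.2,1,-39,-390,20,0,0,6.2,1,-39,-390,20,0,0,6.2,1,-39,-390,20,0,0,6.2,1,-39,-390,20,0,0,6.2,1,-39,-390,20,0,0,6.2]
}}

```text
t: 2.95
ee_pos: [0.506, -0.3049, 0.181]
tcp_rot: [[-0.999, 0.039, -0.0], [0.039, 0.999, 0.0], [0.0, 0.0, -1.0]]
ft_force: [-0.1, 0.8, -0.9]
grip_width: 1.003
gripper_force: 0.0
```

```bash
python3 - <<'E'
from h import *
np.set_printoptions(precision=4,suppress=True)
s=manip.sense(); print(s["t"],s["ee_pos"],s["q"])
d=cam("wrist"); save(d,"w2.png"); np.savez("pics/w2",**d)
f=d["frame"].astype(int); P=cloud(d)
m=(np.abs(P[...,2]-.092)<.006)&(f.max(2)<90)&(np.hypot(P[...,0]-.507,P[...,1]+.308)<.03)
k,l,st,ce=cv2.connectedComponentsWithStats(m.astype(np.uint8))
for i in range(1,k):
    if st[i,4]>50:
        c=max(cv2.findContours((l==i).astype(np.uint8),0,1)[0],key=cv2.contourArea).reshape(-1,2)
        print(st[i],cv2.minAreaRect((onz(d,c,.092)[:,:2]*1000).astype(np.float32)),np.median(P[l==i],0))
E
```

```text
2.95 [ 0.506  -0.3049  0.181 ] [-0.6434  0.5034  1.4985  0.0002  1.1401 -2.1757]
[309 200  18  28 480] ((504.9476013183594, -306.253662109375), (14.66199779510498, 24.300561904907227), 87.8044662475586) [ 0.5048 -0.3063  0.0927]
```

View pics/w2.png

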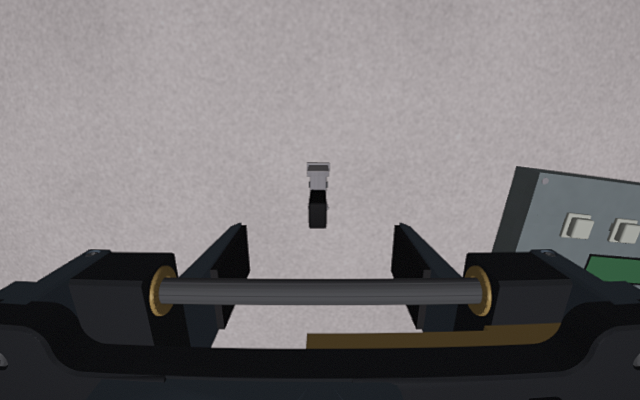

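{"op": "drive_tool", "data": {
  "steps": [1,-1,-1.4,-50,0,0,0,1,-1,-1.4,-90,0,0,0,1,-1,-1.4,-110,0,0,0,1,-1,-1.4,-110,0,0,0,1,-1,-1.4,-110,0,0,0,0.3,-1,-1.4,-110,0,0,0,0.3,-1,-1.4,-110,0,0,0],
  "squeeze": 10
}}

```text
t: 3.88
ee_pos: [0.5051, -0.3081, 0.0717]
tcp_rot: [[-0.999, 0.04, 0.001], [0.04, 0.999, -0.001], [-0.001, -0.001, -1.0]]
ft_force: [0.4, 0.8, 0.4]
grip_width: 0.811
gripper_force: 0.0
```

{"op": "drive_tool", "data": {
  "steps": [0.05,0,0,0,0,0,0,0.05,0,0,0,0,0,0,0.05,0,0,0,0,0,0,0.05,0,0,0,0,0,0,0.05,0,0,0,0,0,0,0.05,0,0,0,0,0,0],
  "squeeze": 10
}}

```text
t: 4.62
ee_pos: [0.5047, -0.3079, 0.0709]
tcp_rot: [[-0.999, 0.04, -0.0], [0.04, 0.999, 0.0], [0.0, 0.0, -1.0]]
ft_force: [-0.1, -0.0, -1.7]
grip_width: 0.174
gripper_force: 10.0
```

{"op": "drive_tool", "data": {
  "steps": [0,0,0,0,0,0,0,0,0,0,0,0,0,0,0,0,0,0,0,0,0],
  "squeeze": 45
}}

```text
t: 5.0
ee_pos: [0.5047, -0.3079, 0.0709]
tcp_rot: [[-0.999, 0.04, -0.0], [0.04, 0.999, 0.0], [0.0, 0.0, -1.0]]
ft_force: [0.7, -0.2, -0.6]
grip_width: 0.173
gripper_force: 45.0
```

```bash
python3 - <<'E'
from h import *
s=manip.sense(); print(s["t"],s["ee_pos"],s["grip_width"],s["gripper_force"],s["ft_force"],s["ft_torque"])
E
```

```text
5.0 [ 0.50469555 -0.30786951  0.07086945] 0.1729132741474771 44.99971926212311 [ 0.69297801 -0.1640166  -0.6145504 ] [ 0.01902438 -0.03084589 -0.0042551 ]
```

{"op": "drive_tool", "data": {
  "steps": [0,0,0,30,0,0,0,0,0,0,80,0,0,0,0,2,40,90,0,0,-1,0,4,100,90,0,0,-3,0,8,160,90,0,0,-6.2,0,12,220,90,0,0,-6.2,0,12,280,90,0,0,-6.2,0,12,340,90,0,0,-6.2,0,12,380,90,0,0,-6.2,0,12,398,90,0,0,-6.2,0,12,398,90,0,0,-6.2,0,12,398,90,0,0,-6.2]
}}

```text
t: 6.5
ee_pos: [0.5168, 0.0891, 0.1609]
tcp_rot: [[-0.989, 0.149, -0.0], [0.149, 0.989, -0.0], [0.0, -0.0, -1.0]]
ft_force: [0.1, -0.2, -1.3]
grip_width: 0.172
gripper_force: 45.0
```

{"op": "drive_tool", "data": {
  "steps": [0,0,0,-5,0,0,0,0,0,0,-20,0,0,0,0,0,0,-20,0,0,0,0,0,0,-20,0,0,0]
}}

```text
t: 7.0
ee_pos: [0.5167, 0.09, 0.1407]
tcp_rot: [[-0.989, 0.148, -0.001], [0.148, 0.989, -0.0], [0.001, -0.0, -1.0]]
ft_force: [0.1, 0.5, -0.9]
grip_width: 0.175
gripper_force: 45.0
```

```bash
python3 - <<'E'
from h import *
np.set_printoptions(precision=4,suppress=True)
s=manip.sense(); print(s["t"],s["ee_pos"],s["tcp_rot"],s["ft_force"],s["ft_torque"])
for n in("wrist","scene"):
    d=cam(n); save(d,n+"3.png"); np.savez("pics/"+n+"3",**d)
    if n=="scene":
        R=d["R"].T; pc=R@(np.array(s["ee_pos"])-d["o"]); uv=(pc[:2]/pc[2]*d["f"]+[d["cx"],d["cy"]]).astype(int); print(uv)
        x,y=uv; c=d["frame"][y-80:y+80,x-90:x+110]
        cv2.imwrite("pics/sc3.png",cv2.resize(c,None,fx=4,fy=3.7)[:,:,::-1][:600,:800]) 
E
```

```text
7.0 [0.5167 0.09   0.1407] [[-0.989   0.1482 -0.0006]
 [ 0.1482  0.989  -0.0001]
 [ 0.0005 -0.0001 -1.    ]] [ 0.1084  0.4675 -0.9365] [-0.05    0.0524 -0.0336]
[384 193]
```

View pics/wrist3.png

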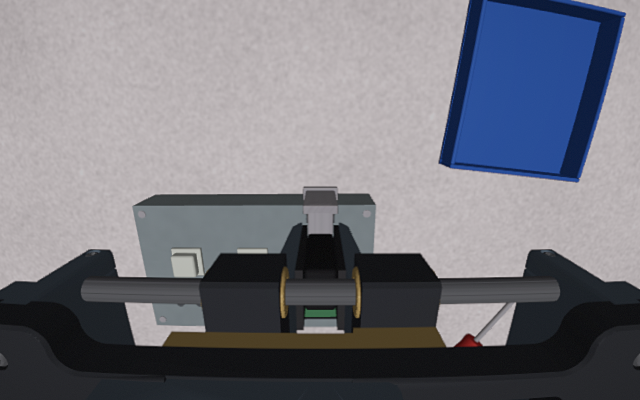

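View pics/sc3.png

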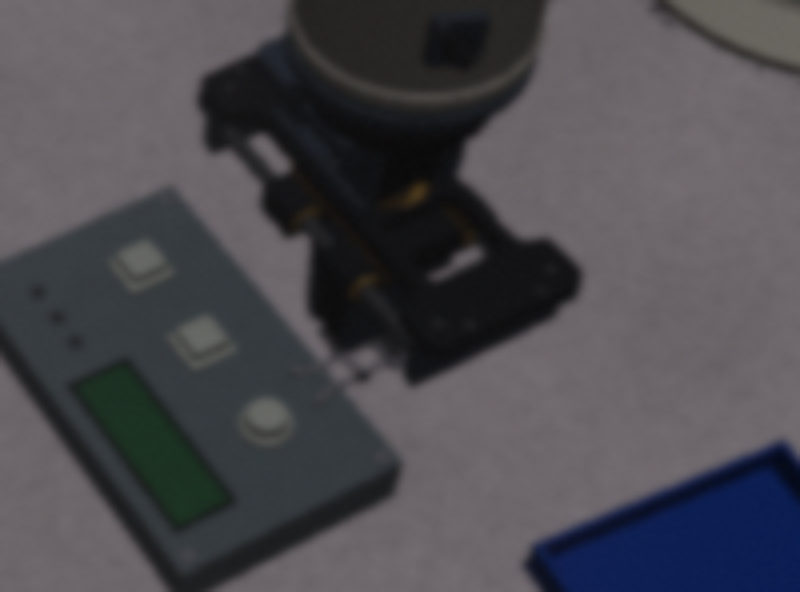

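The wrist view shows the puller held straight, with its back plate top at columns 305–337 and rows 187–232. The scene crop shows the fork tips at (295,370) and (320,398), pointing at the round cap at (267,418), with the fork raised above the panel edge.

```bash
python3 - <<'E'
from h import *
np.set_printoptions(precision=4,suppress=True)
d=dict(np.load("pics/wrist3.npz")); s=manip.sense(); f=d["frame"].astype(int); P=cloud(d)
R=np.array(s["tcp_rot"]).reshape(3,3); t=np.array(s["ee_pos"]); L=(P-t)@R
print(d["cx"])
for v in (189,192,196,200,205,210,215,220,225,228,232,236,240,244,248):
    # grey-value edges and depth along the row
    g=f[v].mean(1); dep=d["depth"][v]
    seg=[u for u in range(290,352) if L[v,u,2]<.06 and abs(L[v,u,1])<.02]
    if seg: print(v,seg[0],seg[-1],"tool",np.round(L[v,seg[0]]*1000,1),np.round(L[v,seg[-1]]*1000,1))
print(f[200,298:344].mean(1).astype(int)); print(f[245,298:344].mean(1).astype(int))
E
```

```text
320.0060482877696
192 306 335 tool [28.3 -9.8 59.1] [28.3 11.3 59.1]
196 305 336 tool [ 28.  -10.   49.3] [27.7 11.6 50.4]
200 305 336 tool [28.2 -9.5 38.4] [28.2 11.  38.5]
205 304 337 tool [28.2 -9.6 27.4] [28.2 11.1 27.4]
210 303 337 tool [ 25.  -10.2  27.1] [25.3 11.  26.2]
215 308 333 tool [21.7 -7.1 26.9] [21.7  8.6 26.9]
220 308 333 tool [18.2 -7.2 27.5] [17.9  8.7 28.2]
225 295 345 tool [ 18.6 -14.6  17.4] [18.6 15.5 17.6]
228 292 348 tool [ 18.8 -16.   12.2] [18.5 16.9 13. ]
232 290 351 tool [ 18.2 -16.7   7.4] [  82.6    0.4 -149.2]
236 290 351 tool [ 18.6 -16.    0.6] [19.1 17.3 -0.4]
240 290 351 tool [ 18.4 -15.6  -4.3] [18.6 16.9 -4.8]
244 290 351 tool [ 18.8 -15.  -10.3] [18.6 16.4 -9.8]
248 290 351 tool [ 18.9 -14.5 -15.1] [ 18.6  15.9 -14.4]
[61 62 62 61 60 70 74 71 72 73 73 73 72 71 71 71 72 72 73 73 71 72 72 71
 71 71 70 70 70 72 71 71 72 71 71 71 69 69 75 73 61 61 62 62 62 62]
[35 23 13 13 14 15 15 15 10 10 12 11 12 10 11  8  9  9 12 12 12 12 11  9
 11 11 10 13 13  9 10 10 12  8 10 10 12 13 16 16 14 17 15 21 33 39]
```

{"op": "drive_tool", "data": {
  "steps": [0,-0.2,-1,-15,0,0,0,0,-0.2,-1,-24,0,0,0,0,-0.2,-1,-28,0,0,0,0,-0.2,-1,-28.5,0,0,0,0,-0.2,-1,-28.5,0,0,0,0,-0.2,-1,-28.5,0,0,0]
}}

```text
t: 7.85
ee_pos: [0.5167, 0.0891, 0.1127]
tcp_rot: [[-0.989, 0.148, 0.0], [0.148, 0.989, 0.0], [-0.0, 0.0, -1.0]]
ft_force: [-0.2, 0.1, -1.5]
grip_width: 0.17
gripper_force: 45.0
```

```bash
cat >> h.py <<'E'
def ft(n=6):
    F=[];T=[]
    for _ in range(n):
        s=manip.sense(); F.append(s["ft_force"]); T.append(s["ft_torque"]); manip.get_image("top")
    u=np.array([.989,-.148,0]); w=np.array([.148,.989,0]); F=np.mean(F,0); T=np.mean(T,0); p=np.array(s["ee_pos"])
    print("t",round(s["t"],2),"along",p@u*1000,"lat",p@w*1000,"z",p[2]*1000,"F along/lat/z",F@u,F@w,F[2],"T",T@u,T@w,T[2])
E
python3 -c "
from h import *
ft()
s=manip.sense();print(s['tcp_rot'])
c=np.array([.561,.0834,0])@[.989,-.148,0];print(c)"
```

```text
t 8.1 along 497.71386408087557 lat 164.5728866641847 z 112.52066097785035 F along/lat/z -0.1139800533858673 0.16004093075536635 -1.5285208638338121 T 0.004921597916951876 -0.012364340226222717 0.011076954289589843
[[-9.88979427e-01  1.48052913e-01  1.64366155e-04]
 [ 1.48052913e-01  9.88979441e-01 -1.02227713e-05]
 [-1.64068259e-04  1.42247775e-05 -9.99999986e-01]]
0.5424858
```

{"op": "drive_tool", "data": {
  "steps": [0,6,-0.9,-0.3,0,0,0,0,12,-1.8,-0.3,0,0,0,0,18,-2.7,-0.3,0,0,0,0,22,-3.3,-0.3,0,0,0,0,22,-3.3,-0.3,0,0,0,0,22,-3.3,-0.3,0,0,0]
}}

```text
t: 8.9
ee_pos: [0.5383, 0.0858, 0.1121]
tcp_rot: [[-0.989, 0.148, -0.0], [0.148, 0.989, -0.0], [0.0, -0.0, -1.0]]
ft_force: [0.1, 0.2, -1.5]
grip_width: 0.175
gripper_force: 45.0
```

```bash
python3 -c "
from h import *
ft()
d=cam('scene');c=d['frame'][150:270,290:450];cv2.imwrite('pics/sc4.png',cv2.resize(c,None,fx=5,fy=5,interpolation=2)[:,:,::-1])"
```

```text
t 9.15 along 519.800566207086 lat 164.56272754898063 z 112.14422519629026 F along/lat/z -0.03209959595331063 0.054384392143124 -1.364533471604063 T 0.016264013888258166 -0.007628071054187205 0.021767534546563147
```

View pics/sc4.png

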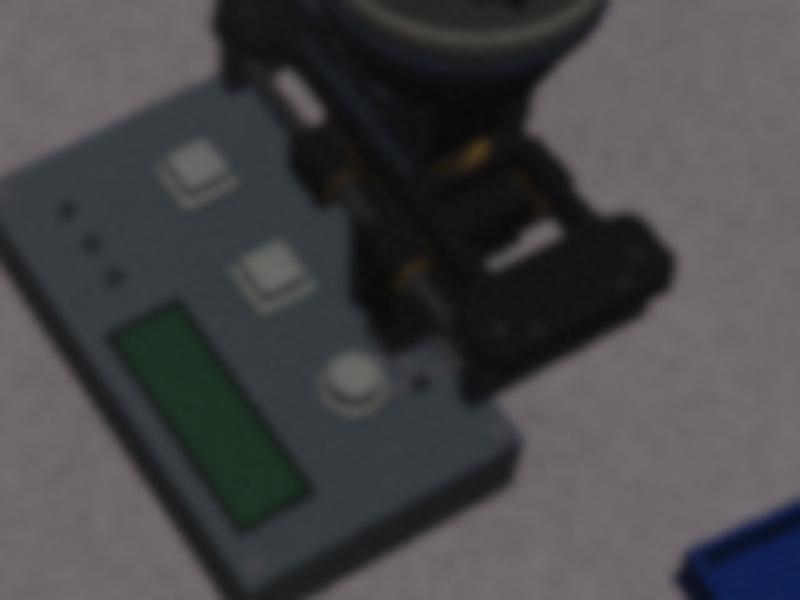

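The fork is entering under the round cap at (353,380), in line with it, and there is no force yet.

{"op": "drive_tool", "data": {
  "steps": [0,3,-0.4,0,0,0,0,0,6,-0.9,0,0,0,0,0,9,-1.3,0,0,0,0,0,12,-1.8,0,0,0,0,0,12,-1.8,0,0,0,0]
}}

```text
t: 9.88
ee_pos: [0.5508, 0.084, 0.1121]
tcp_rot: [[-0.989, 0.148, 0.0], [0.148, 0.989, 0.0], [-0.0, 0.0, -1.0]]
ft_force: [0.1, 0.5, -1.7]
grip_width: 0.176
gripper_force: 45.0
```

```bash
python3 -c "
from h import *
ft(4)"
```

```text
t 10.03 along 531.9106385341362 lat 164.55389397223334 z 112.06833211129397 F along/lat/z 0.04424456252934316 0.32379516731258184 -1.2813042072664567 T 0.0007029118914375451 0.015769023317202435 -0.014406237125782245
```

{"op": "drive_tool", "data": {
  "steps": [0,1,-0.15,0,0,0,0,0,2,-0.3,0,0,0,0,0,2,-0.3,0,0,0,0]
}}

```text
t: 10.45
ee_pos: [0.5526, 0.0837, 0.1121]
tcp_rot: [[-0.989, 0.148, 0.0], [0.148, 0.989, -0.0], [-0.0, 0.0, -1.0]]
ft_force: [-0.2, 0.5, -0.2]
grip_width: 0.172
gripper_force: 45.0
```

{"op": "drive_tool", "data": {
  "steps": [0,1,-0.15,0,0,0,0,0,1,-0.15,0,0,0,0]
}}

```text
t: 10.7
ee_pos: [0.5536, 0.0835, 0.1121]
tcp_rot: [[-0.989, 0.148, 0.0], [0.148, 0.989, -0.0], [-0.0, -0.0, -1.0]]
ft_force: [-1.0, 0.2, -1.1]
grip_width: 0.172
gripper_force: 45.0
```

{"op": "drive_tool", "data": {
  "steps": [0,1,-0.15,0,0,0,0,0,1,-0.15,0,0,0,0]
}}

```text
t: 10.95
ee_pos: [0.5546, 0.0834, 0.1121]
tcp_rot: [[-0.989, 0.148, 0.0], [0.148, 0.989, -0.0], [-0.0, -0.0, -1.0]]
ft_force: [0.1, -0.4, -1.4]
grip_width: 0.171
gripper_force: 45.0
```

{"op": "drive_tool", "data": {
  "steps": [0,1,-0.15,0,0,0,0,0,1,-0.15,0,0,0,0]
}}

```text
t: 11.2
ee_pos: [0.5556, 0.0833, 0.1121]
tcp_rot: [[-0.989, 0.148, 0.0], [0.148, 0.989, -0.0], [-0.0, 0.0, -1.0]]
ft_force: [0.2, 0.8, -1.6]
grip_width: 0.172
gripper_force: 45.0
```

{"op": "drive_tool", "data": {
  "steps": [0,1,-0.15,0,0,0,0,0,1,-0.15,0,0,0,0]
}}

```text
t: 11.45
ee_pos: [0.5566, 0.0831, 0.1121]
tcp_rot: [[-0.989, 0.148, 0.0], [0.148, 0.989, -0.0], [-0.0, -0.0, -1.0]]
ft_force: [-0.5, -1.0, -1.9]
grip_width: 0.174
gripper_force: 45.0
```

```bash
python3 -c "
from h import *
ft(6)"
```

```text
t 11.7 along 538.0868319439611 lat 164.56140423217067 z 112.10143674978765 F along/lat/z 0.09981781598037022 -0.2207640599307552 -1.1288431474751137 T 0.013510614019339862 -0.011180327374030888 -0.011914286520807291
```

{"op": "drive_tool", "data": {
  "steps": [0,1,-0.15,0,0,0,0,0,1,-0.15,0,0,0,0]
}}

```text
t: 12.0
ee_pos: [0.5576, 0.0829, 0.1121]
tcp_rot: [[-0.989, 0.148, 0.0], [0.148, 0.989, -0.0], [-0.0, -0.0, -1.0]]
ft_force: [-0.7, 0.9, -1.7]
grip_width: 0.173
gripper_force: 45.0
```

{"op": "drive_tool", "data": {
  "steps": [0,0.5,-0.07,0,0,0,0,0,0.5,-0.07,0,0,0,0]
}}

```text
t: 12.25
ee_pos: [0.5581, 0.0829, 0.1121]
tcp_rot: [[-0.989, 0.148, 0.0], [0.148, 0.989, -0.0], [-0.0, -0.0, -1.0]]
ft_force: [0.4, 0.2, -1.1]
grip_width: 0.173
gripper_force: 45.0
```

{"op": "drive_tool", "data": {
  "steps": [0,1,-0.15,0,0,0,0,0,1,-0.15,0,0,0,0]
}}

```text
t: 12.5
ee_pos: [0.5591, 0.0827, 0.1121]
tcp_rot: [[-0.989, 0.148, 0.0], [0.148, 0.989, 0.0], [-0.0, 0.0, -1.0]]
ft_force: [-0.9, -0.7, -1.1]
grip_width: 0.171
gripper_force: 45.0
```

{"op": "drive_tool", "data": {
  "steps": [0,0.5,-0.07,0,0,0,0,0,0.5,-0.07,0,0,0,0]
}}

```text
t: 12.75
ee_pos: [0.5595, 0.0826, 0.1121]
tcp_rot: [[-0.989, 0.148, -0.0], [0.148, 0.989, -0.0], [0.0, -0.0, -1.0]]
ft_force: [0.2, 0.3, -0.7]
grip_width: 0.174
gripper_force: 45.0
```

```bash
python3 -c "
from h import *
ft(4)"
```

```text
t 12.9 along 541.1446356648617 lat 164.54876709933845 z 112.12274449339887 F along/lat/z 0.06426854633118204 -0.2283075091288614 -1.0960719233402305 T -0.016588414712877964 0.06857355218956822 -0.006525088740534583
```

{"op": "drive_tool", "data": {
  "steps": [0,1,-0.15,0,0,0,0,0,1,-0.15,0,0,0,0]
}}

```text
t: 13.2
ee_pos: [0.5603, 0.0825, 0.1121]
tcp_rot: [[-0.989, 0.148, -0.001], [0.148, 0.989, 0.0], [0.001, -0.0, -1.0]]
ft_force: [-1.4, -0.1, 0.1]
grip_width: 0.172
gripper_force: 45.0
```

```bash
python3 -c "
from h import *
ft(4)"
```

```text
t 13.35 along 542.0029902769439 lat 164.55999219893195 z 112.07437063314059 F along/lat/z -1.9054040240403305 0.009052339530513707 -0.15900904255847703 T 0.01868431535158773 0.4858368071967132 0.02826153546731821
```

{"op": "drive_tool", "data": {
  "steps": [0,1,-0.15,0,0,0,0,0,1,-0.15,0,0,0,0]
}}

```text
t: 13.65
ee_pos: [0.5611, 0.0824, 0.112]
tcp_rot: [[-0.989, 0.148, -0.001], [0.148, 0.989, 0.0], [0.001, -0.0, -1.0]]
ft_force: [-3.9, 0.9, 1.2]
grip_width: 0.176
gripper_force: 45.0
```

```bash
python3 -c "
from h import *
ft(4)"
```

```text
t 13.8 along 542.7951457579499 lat 164.52709482517474 z 112.03489947247637 F along/lat/z -5.075284342217089 -0.17987960382217402 1.3179076624932593 T 0.06302652291620577 1.213572748742465 -0.004414298062197029
```

{"op": "drive_tool", "data": {
  "steps": [0,-0.6,0.1,0,0,0,0,0,-0.6,0.1,0,0,0,0]
}}

```text
t: 14.1
ee_pos: [0.5609, 0.0825, 0.1121]
tcp_rot: [[-0.989, 0.148, -0.0], [0.148, 0.989, -0.0], [0.0, -0.0, -1.0]]
ft_force: [-4.1, 0.2, 0.2]
grip_width: 0.173
gripper_force: 45.0
```

```bash
python3 -c "
from h import *
ft(6)"
```

```text
t 14.35 along 542.5555811245213 lat 164.59019909948572 z 112.11063954716256 F along/lat/z -3.678551669614021 0.005118481641043385 0.4553029758556673 T 0.042795726871327266 0.9970518146168765 0.004030747727045221
```

{"op": "drive_tool", "data": {
  "steps": [0,-0.2,0,0,0,0,0,0,-0.2,0,0.5,0,0,0,0,-0.2,0,1,0,0,0,0,-0.2,0,1.5,0,0,0,0,-0.2,0,2,0,0,0,0,-0.2,0,2.5,0,0,0,0,-0.2,0,3,0,0,0]
}}

```text
t: 15.28
ee_pos: [0.5606, 0.0825, 0.115]
tcp_rot: [[-0.989, 0.148, -0.0], [0.148, 0.989, -0.0], [0.0, -0.0, -1.0]]
ft_force: [-2.6, 0.3, -5.1]
grip_width: 0.174
gripper_force: 45.0
```

```bash
python3 -c "
from h import *
ft(2)"
```

```text
t 15.32 along 542.2244829780495 lat 164.52724830984937 z 115.08197626773244 F along/lat/z -2.3888287765329363 -0.03696890916344573 -4.2818023657927435 T -0.02236103158010186 0.5612079372787279 -0.0022568376700783464
```

Pull force is building without trouble, so I keep lifting slowly.

{"op": "drive_tool", "data": {
  "steps": [0,0,0,0.5,0,0,0,0,0,0,1,0,0,0,0,0,0,1.5,0,0,0,0,0,0,2,0,0,0,0,0,0,2.5,0,0,0]
}}

```text
t: 16.0
ee_pos: [0.5603, 0.0825, 0.1173]
tcp_rot: [[-0.989, 0.148, -0.001], [0.148, 0.989, 0.0], [0.001, -0.0, -1.0]]
ft_force: [-4.6, 1.1, -11.0]
grip_width: 0.173
gripper_force: 45.0
```

{"op": "drive_tool", "data": {
  "steps": [0,0,0,0.6,0,0,0,0,0,0,1.2,0,0,0,0,0,0,1.8,0,0,0,0,0,0,2.4,0,0,0,0,0,0,3,0,0,0,0,0,0,3.6,0,0,0,0,0,0,4.2,0,0,0]
}}

```text
t: 16.88
ee_pos: [0.5616, 0.0825, 0.1225]
tcp_rot: [[-0.989, 0.148, 0.002], [0.148, 0.989, 0.0], [-0.002, 0.0, -1.0]]
ft_force: [-0.5, 0.4, -2.2]
grip_width: 0.174
gripper_force: 45.0
```

{"op": "drive_tool", "data": {
  "steps": [0,0,0,0.6,0,0,0,0,0,0,1.2,0,0,0,0,0,0,1.8,0,0,0,0,0,0,2.4,0,0,0,0,0,0,3,0,0,0,0,0,0,4,0,0,0,0,0,0,5,0,0,0]
}}

```text
t: 17.75
ee_pos: [0.5608, 0.0825, 0.1269]
tcp_rot: [[-0.989, 0.148, 0.0], [0.148, 0.989, -0.0], [-0.0, -0.0, -1.0]]
ft_force: [-0.6, 0.1, -1.3]
grip_width: 0.174
gripper_force: 45.0
```

```bash
python3 -c "
from h import *
ft(2)"
```

```text
t 17.8 along 542.4493728267353 lat 164.57248311198666 z 127.0049116061592 F along/lat/z -0.6875196349307356 -0.07024366525377035 -1.1654924543053538 T 0.0429671858641003 0.016912293722487117 0.005324321785753104
```

{"op": "drive_tool", "data": {
  "steps": [0,0,0,3,0,0,0,0,0,0,8,0,0,0,0,0,0,14,0,0,0,0,0,0,20,0,0,0,0,0,0,27,0,0,0,0,0,0,34,0,0,0,0,0,0,41,0,0,0,0,0,0,47,0,0,0,0,0,0,52,0,0,0,0,0,0,55,0,0,0,0,0,0,56,0,0,0,0,0,0,56,0,0,0]
}}

```text
t: 19.35
ee_pos: [0.5607, 0.0825, 0.1827]
tcp_rot: [[-0.989, 0.148, -0.0], [0.148, 0.989, -0.0], [0.0, -0.0, -1.0]]
ft_force: [0.6, 0.1, -1.7]
grip_width: 0.174
gripper_force: 45.0
```

```bash
python3 -c "
from h import *
ft(3)
d=cam('scene');c=d['frame'][130:250,290:450];cv2.imwrite('pics/sc5.png',np.clip(cv2.resize(c,None,fx=5,fy=5,interpolation=2)[:,:,::-1].astype(int)*2,0,255))"
```

```text
t 19.45 along 542.2755797800407 lat 164.52168372887522 z 182.62882328763183 F along/lat/z 0.3396096294872694 -0.40605348850422024 -1.3084335837040169 T -0.006002189430700692 0.032718919838089035 -0.01586741117345545[ WARN:0@0.926] global loadsave.cpp:1063 imwrite_ Unsupported depth image for selected encoder is fallbacked to CV_8U.
```

View pics/sc5.png

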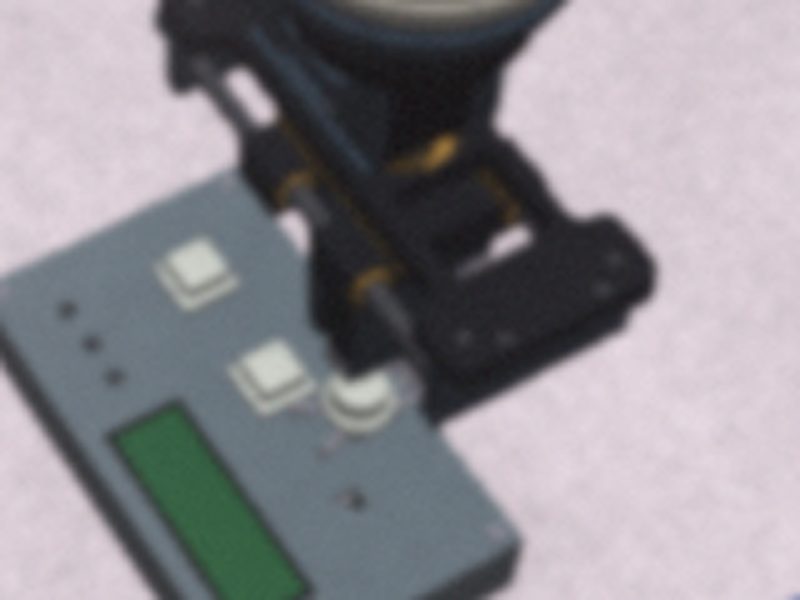

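The cap rides on the fork at (360,400) and its well at (352,500) is empty. Next I carry it over the tray.

{"op": "drive_tool", "data": {
  "steps": [0,-4,6,0,0,0,0,0,-11,18,0,0,0,-0.5,0,-22,36,0,0,0,-1,0,-35,58,0,0,0,-1.5,0,-48,81,0,0,0,-2,0,-61,104,0,0,0,-2.5,0,-74,126,0,0,0,-3,0,-87,148,0,0,0,-3.5,0,-100,170,0,0,0,-4,0,-111,188,0,0,0,-5,0,-117,199,0,0,0,-5,0,-121,205,0,0,0,-5]
}}

```text
t: 21.05
ee_pos: [0.4393, 0.2881, 0.1828]
tcp_rot: [[-0.973, 0.233, 0.0], [0.233, 0.973, -0.0], [-0.0, -0.0, -1.0]]
ft_force: [0.4, 0.0, -1.7]
grip_width: 0.174
gripper_force: 45.0
```

{"op": "drive_tool", "data": {
  "steps": [0,0,0,-3,0,0,0,0,0,0,-10,0,0,0,0,0,0,-20,0,0,0,0,0,0,-30,0,0,0,0,0,0,-38,0,0,0,0,0,0,-44,0,0,0,0,0,0,-48,0,0,0,0,0,0,-50,0,0,0,0,0,0,-50,0,0,0]
}}

```text
t: 22.18
ee_pos: [0.4398, 0.2875, 0.1328]
tcp_rot: [[-0.972, 0.234, 0.0], [0.234, 0.972, 0.0], [-0.0, 0.0, -1.0]]
ft_force: [-0.1, -0.5, -1.6]
grip_width: 0.173
gripper_force: 45.0
```

```bash
python3 -c "
from h import *
ft(3)
d=cam('scene');p=manip.sense()['ee_pos'];c=d['frame'][200:330,400:560];cv2.imwrite('pics/sc6.png',np.clip(cv2.resize(c,None,fx=4.5,fy=4.5,interpolation=2)[:,:,::-1].astype(int)*2,0,255).astype(np.uint8))
hs=cv2.cvtColor(d['frame'],cv2.COLOR_RGB2HSV);m=(hs[...,0]>105)&(hs[...,0]<130)&(hs[...,1]>180)
m[:200]=0;m[:,:400]=0
c=max(cv2.findContours(m.astype(np.uint8),0,1)[0],key=cv2.contourArea).reshape(-1,2)
for z in(.0,.028):print(cv2.minAreaRect((onz(d,c,z)[:,:2]*1000).astype(np.float32)))
"
```

```text
t 22.27 along 392.42532988050345 lat 349.4636131488845 z 133.00714666320724 F along/lat/z -0.1288152793073289 -0.013224942406212687 -0.9197930048169933 T -0.004263369700326272 -0.0038503630876303564 0.001632901576145473
((431.1458740234375, 287.86956787109375), (131.56484985351562, 159.71267700195312), 75.6894302368164)
((446.652587890625, 291.3673095703125), (127.2337417602539, 154.45492553710938), 75.6894302368164)
```

View pics/sc6.png

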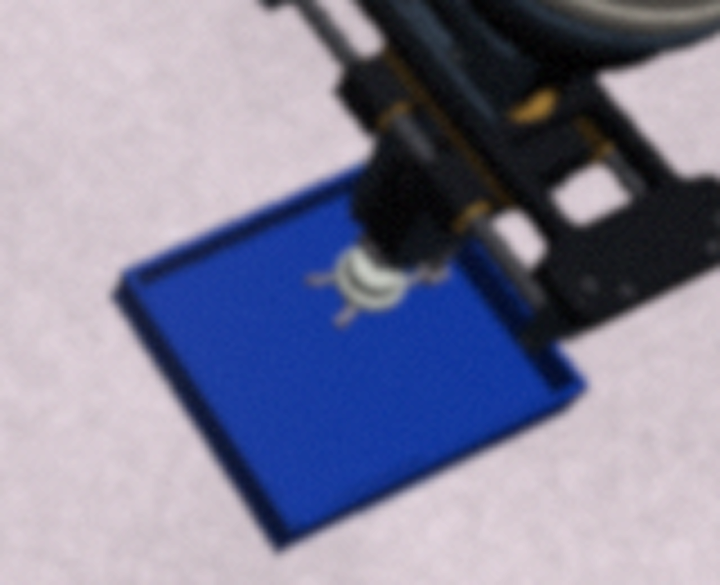

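The cap sits upright on the fork at (370,280), inside the tray outline; now I lower it slowly.

{"op": "drive_tool", "data": {
  "steps": [0,0,0,-5,0,0,0,0,0,0,-12,0,0,0,0,0,0,-20,0,0,0,0,0,0,-28,0,0,0,0,0,0,-34,0,0,0,0,0,0,-37,0,0,0,0,0,0,-39,0,0,0,0,0,0,-40.5,0,0,0,0,0,0,-42,0,0,0,0,0,0,-43.5,0,0,0]
}}

```text
t: 23.62
ee_pos: [0.4398, 0.2875, 0.0893]
tcp_rot: [[-0.972, 0.234, 0.0], [0.234, 0.972, 0.0], [-0.0, 0.0, -1.0]]
ft_force: [-0.4, -0.0, -1.3]
grip_width: 0.175
gripper_force: 45.0
```

{"op": "drive_tool", "data": {
  "steps": [0,0,0,-1,0,0,0,0,0,0,-2,0,0,0,0,0,0,-3,0,0,0,0,0,0,-4,0,0,0,0,0,0,-5,0,0,0,0,0,0,-6,0,0,0,0,0,0,-7,0,0,0]
}}

```text
t: 24.5
ee_pos: [0.4397, 0.2875, 0.0823]
tcp_rot: [[-0.972, 0.234, 0.0], [0.234, 0.972, -0.0], [-0.0, -0.0, -1.0]]
ft_force: [-0.1, -0.1, -1.7]
grip_width: 0.173
gripper_force: 45.0
```

{"op": "drive_tool", "data": {
  "steps": [0,0,0,-1,0,0,0,0,0,0,-2,0,0,0,0,0,0,-3,0,0,0,0,0,0,-4,0,0,0,0,0,0,-4,0,0,0]
}}

```text
t: 25.12
ee_pos: [0.4397, 0.2874, 0.0782]
tcp_rot: [[-0.972, 0.234, -0.0], [0.234, 0.972, -0.0], [0.0, -0.0, -1.0]]
ft_force: [-1.0, 1.0, -1.3]
grip_width: 0.17
gripper_force: 45.0
```

{"op": "drive_tool", "data": {
  "steps": [0,0,0,-1,0,0,0,0,0,0,-2,0,0,0,0,0,0,-2.6,0,0,0,0,0,0,-2.6,0,0,0]
}}

```text
t: 25.62
ee_pos: [0.4397, 0.2875, 0.0757]
tcp_rot: [[-0.972, 0.234, -0.0], [0.234, 0.972, -0.0], [0.0, -0.0, -1.0]]
ft_force: [0.5, 0.1, -1.4]
grip_width: 0.177
gripper_force: 45.0
```

```bash
python3 -c "
from h import *
ft(3)"
```

```text
t 25.73 along 392.3485563070868 lat 349.37847425173044 z 75.71546939110999 F along/lat/z -0.2287225370965072 0.2857709491040362 -1.2631151013131057 T -0.02893306921724084 -0.0023935651382859364 0.030434789502919817
```

{"op": "drive_tool", "data": {
  "steps": [0,0,0,-0.4,0,0,0,0,0,0,-0.8,0,0,0,0,0,0,-0.8,0,0,0]
}}

```text
t: 26.15
ee_pos: [0.4397, 0.2875, 0.0749]
tcp_rot: [[-0.972, 0.234, -0.0], [0.234, 0.972, -0.0], [0.0, -0.0, -1.0]]
ft_force: [-0.2, 1.0, -1.5]
grip_width: 0.171
gripper_force: 45.0
```

```bash
python3 -c "
from h import *
ft(4)"
```

```text
t 26.3 along 392.35071996601164 lat 349.38330717638394 z 74.91206102780774 F along/lat/z -0.10527737126779335 0.37089550558801043 -1.2647341517208917 T 0.026226270446583475 -0.02107716880177437 0.00147276135933284
```

{"op": "drive_tool", "data": {
  "steps": [0,0,0,-0.3,0,0,0,0,0,0,-0.6,0,0,0,0,0,0,-0.6,0,0,0]
}}

```text
t: 26.72
ee_pos: [0.4398, 0.2875, 0.0748]
tcp_rot: [[-0.972, 0.234, 0.0], [0.234, 0.972, 0.0], [-0.0, 0.0, -1.0]]
ft_force: [-1.3, -2.2, 11.4]
grip_width: 0.176
gripper_force: 45.0
```

```bash
python3 -c "
from h import *
ft(4)"
```

```text
t 26.88 along 392.43143804145933 lat 349.44973348873253 z 74.8024808407496 F along/lat/z -1.217695203921929 -2.2040077556982327 10.70024269645648 T -0.4035454006524246 0.47904087056384254 -0.005834931206231426
```

{"op": "drive_tool", "data": {
  "steps": [0,0,0,0.4,0,0,0,0,0,0,0.4,0,0,0,0.3,0,0,0.4,0,0,0,0.6,0,0,0.4,0,0,0,0.6,0,0,0.4,0,0,0,0.6,0,0,0.4,0,0,0,0.6,0,0,0.4,0,0,0],
  "squeeze": 5
}}

```text
t: 27.8
ee_pos: [0.4398, 0.2875, 0.0747]
tcp_rot: [[-0.972, 0.234, 0.0], [0.234, 0.972, -0.0], [-0.0, -0.0, -1.0]]
ft_force: [-0.7, 0.5, -0.2]
grip_width: 0.596
gripper_force: 0.0
```

{"op": "drive_tool", "data": {
  "steps": [0.6,0,0,5,0,0,0,0.6,0,0,20,0,0,0,0.6,0,0,50,0,0,0,0.6,0,0,90,0,0,0,0.6,0,0,120,0,0,0,0.6,0,0,120,0,0,0,0.6,0,0,120,0,0,0]
}}

```text
t: 28.68
ee_pos: [0.4395, 0.2874, 0.1949]
tcp_rot: [[-0.972, 0.234, 0.0], [0.234, 0.972, 0.0], [-0.0, 0.0, -1.0]]
ft_force: [-0.5, -0.3, -0.1]
grip_width: 0.601
gripper_force: 0.0
```

```bash
python3 -c "
from h import *
ft(2)
d=cam('scene');a=d['frame'][200:330,400:560]
d=cam('wrist');b=d['frame'][100:330,180:460]
a=cv2.resize(a,(400,325),interpolation=2);b=cv2.resize(b,(396,325))
cv2.imwrite('pics/fin.png',np.clip(np.hstack([a,b])[:,:,::-1].astype(int)*1.7,0,255).astype(np.uint8))
P=cloud(d);L=P[(P[...,2]>.088)&(P[...,2]<.104)&(np.hypot(P[...,0]-.44,P[...,1]-.2875)<.03)]
print(np.median(L,0),cv2.minAreaRect((L[:,:2]*1000).astype(np.float32)))
"
```

```text
t 28.73 along 391.9615572240844 lat 349.10551077688433 z 194.4423539794206 F along/lat/z 0.10898119596929078 0.3336227564675843 -0.4359860612688657 T 0.018383396658285894 0.01093301310867529 0.008352812134768154
[0.43978158 0.28823399 0.09653377] ((441.36309814453125, 288.02777099609375), (16.070011138916016, 23.89720916748047), 76.71871185302734)
```

View pics/fin.png

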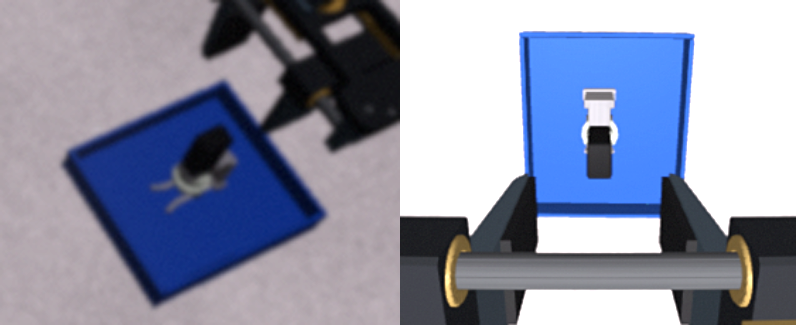

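The puller stands upright in the tray, with its grip at (600,155) in the right half of the picture. The cap is captive in the fork and the gripper is clear, so I hand in.

```bash
python3 -c "
from workcell import manip
print(manip.sign_off())"
```

```text
the job is handed in; nothing more can be done
None
```

The round cap was pulled off and now stands with the puller, upright and released, in the tray; I handed the job in at about 29 s, and the hand-in gave no verdict.

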